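Pack the drill chuck and shut the red case

ROBOT

A 6-joint arm with a two-finger parallel gripper is mounted at the origin on the work surface. World frame = base frame: x ahead of the robot, y to its left, z up, the work surface at z = 0. Lengths are in mm, angles in rad, forces in N, time in s.
With the tool pointing down it reaches from about 250 to 775 mm from the base axis. Payload 4 kg.
Tool frame: the origin (TCP) lies midway between the tips of the shut fingers; the grasp point (between the pads) lies 19 mm behind it; x points along the fingers, z is the direction in which the jaws open and shut, and the axes are right-handed (so a half turn about x gives the same grasp; the last joint's range is limited). The gripper opens to 94 mm and grips with 3 to 60 N. Pads are 16 mm wide; open, the fingers measure 119 mm over their backs; the gripper's body (75 mm by 177 mm) begins 78 mm behind the grasp point.
Start: joints at [1.198, 0.087, 1.371, -0, 1.684, -0.103], TCP at [146.606, 530.12, 205.506] pointing down, gripper open.
Joint ranges: [-3.1, 3.1], [-0.76, 2.03], [0.27, 2.55], [-1.08, 4.22], [0.17, 2.65], [-2.57, 2.57]. Speed limits (rad/s): [2.79, 2.79, 3.14, 3.14, 3.14, 3.14].

INTERFACE

Orientations are given as a 3x3 rotation matrix whose columns are the frame's x, y, z axes.
In Python, from station import sensors, snapshot, get_calibration, r, cut_out gives the robot as it stands.
- The arm moves only by the shell command python3 -m jog 'ROWS' [OPENING] [FORCE]. ROWS is JSON, a list of rows, each an object with "translation": the shift along the tool's x, y, z in m, a list of three; "spin": the turn about the tool's x in degrees. A call has 1 to 8 rows; each row is the pose to reach, as a shift and turn from the pose commanded when the call began, along the tool's axes at that moment; what a row does not reach only later rows make up. A row lasts 1/10 s, in which the tool goes at most 50 mm and 8.59 degrees, less where a joint would pass 70% of its speed; a pose out of reach is approached as far as the arm can. A call with a gripper value outside its range is refused whole. OPENING is the finger opening in m, from 0 to 0.094, set as the call begins (- or left out, the last holds). The fingers move at their own pace and stop on an object; FORCE is the grip in N (left out, the last holds). Time passes only in rows, so rows that repeat a pose let the fingers close. It gives the time, the measured TCP pose, the force and the opening at its end, in the units of the state.
- sensors.read_state(): the state, without advancing time (a new reading comes with each control period).
- snapshot(name): name is "scene" or "top"; returns the picture (480x640x3 uint8, red, green, blue); there is no depth.
- get_calibration(name): a dict with "camera_matrix" (3x3 intrinsics, pixels), "R" (3x3) and "t" (3): a world point X has camera coordinates R X + t. Camera axes: x right, y down, z forward; pixel columns grow to the right and rows downward; lengths in mm; the calibration is good to about 2 mm. A picture is of the moment at which its call begins. get_calibration takes no time and is no camera call.
- r.close_job(): hands the job in, once; it reports no verdict.
Trained networks look in the newest picture that a camera, given by its name, has taken for a name from the list of things; names that differ only in an ending like _2 or _b are one class to them, and where a whole thing is asked for, a point or a joint stands for the part that bears it (a point fixed in the world has none). Each returns a list of dicts, best first, with "score" (0 to 1); they miss things now and then, are a little off and sometimes report something else, mostly with a low value. They report only what shows in the picture. A call takes as long as a camera call. They do not tell look-alikes from the thing itself.
- cut_out(query, camera): "mask" (480x640 bool, what is visible of it) and "point" ([column, row] in pixels, amid what is visible of it).
The state is a dict: "time_s": time; "q": joint angles; "qd": joint speeds; "joint_torque": joint torques, N m; "tool_pos": TCP position; "tcp_rot": TCP orientation; "force": force on the tool from outside, world axes, zero at the start; "moment": the same for the moment, N m; "gripper_width": finger opening in mm.
Only numpy, scipy, OpenCV 4.12 (cv2) and the standard library are available. Lean on these libraries where they do the work, as an engineer would, in place of code of your own. Each camera call takes 0.05 s, during which the arm holds its last target. There are 200 camera calls.

TASK

Put the loose steel drill chuck into the open red case, then swing the red lid over and press it down until the two halves meet edge to edge all round. Leave the blue case and its open lid as they are.

Things in the scene. Friction and masses are not known exactly. Their poses are not given: they have to be found in the camera images.
- red_case: Lower half of the red case: a tray 150 x 150 mm, 40 mm high, walls and floor 4 mm; it does not slide. Origin: centre of its underside, on the bench. Its +x side points away from the robot (within 0.25 rad) and carries the hinge: a line along its y at x = 75, z = 40 mm. Handle and latches in front are only for looks. A like blue case stands to its left or right, at least 140 mm between them.
- red_lid (a joint): Hinge angle of the red lid, rad: 0 = shut, rim on rim; 1.57 = upright at the far side of the case; starts at 1.5 to 1.75, stop at 1.8. A hollow shell 150 x 150 mm, 35 mm deep, walls 4 mm, hinged at its rim; shut, its flat top is 75 mm above the bench. The hinge is stiff: the lid stays where it is left, and 1 to 5 N at its free edge swings it shut. No catch.
- chuck: Steel drill chuck, about 0.3 kg: round, 38 mm in diameter up to 42 mm, then a cone to 20 mm across at its top, 56 mm. Stands loose and upright on the bench between the two cases. Origin: centre of its underside; z up its axis. A brass ring, 32 mm across and high, stands in the same gap 90 mm or more away (centres), nearer or farther: not wanted.
- blue_lid_edge (a point): Middle of the free edge of the blue case's open lid, on its outer (rear) face, about 190 mm above the bench. The blue case has the same size, and the same far-side hinge, as the red one; its lid stays as it is.
There are look-alikes about, which are no part of the job. Of the things that look like the chuck, the larger one is meant. Several things have the shape of the red_case; the one meant has the colours described above.

How it is judged (in metres and radians):
On the way:
1. the chuck lies in the red case, let go, with the red lid still open (x of chuck in the frame of red_case between -0.07 and 0.07 m and y of chuck in the frame of red_case between -0.07 and 0.07 m and height (world z) of chuck below 0.035 m and contact force between the fingers and chuck below 0.1 N and value of joint red_lid above 0.6 rad), for 0.2 s.
At the end, for the whole second after the job is handed in: The red lid is shut (hinge under 0.07 rad, front gap under about 10 mm) with the chuck at rest inside the red case: its origin within 70 mm of the case's centre in both directions and under 35 mm above the bench (value of joint red_lid below 0.07 rad and x of chuck in the frame of red_case between -0.07 and 0.07 m and y of chuck in the frame of red_case between -0.07 and 0.07 m and height (world z) of chuck below 0.035 m and linear speed of chuck below 0.05 m/s); the robot touches nothing.
It fails at once if the blue case's lid is moved more than 20 mm (distance of blue_lid_edge from where it was at the start of the episode above 0.02 m).
It also fails if it takes over 56 s, if anything falls off the work surface, if the arm or the gripper's body presses on something with over 40 N, if the wrist force passes 120 N, or if a joint passes its speed limit or range.

## Working session

There is one attempt and no reset: what is moved stays moved. The work goes in short steps, Python scripts to look and compute and a shell command to move; the robot and the scene stay as the last step left them, time stands still between calls to the robot, and variables do not carry over. Pictures are saved under pics/ and viewed, on a budget of 10 in all, crops included, one or two more only if the job needs it, and the job is handed in when it is done.

```bash
mkdir -p pics; ls
python3 - <<'E'
from station import sensors, snapshot, get_calibration, r, cut_out
import cv2, numpy as np
s=sensors.read_state(); print(s['time_s'],s['tool_pos'],np.round(s['tcp_rot'],3).tolist(),s['gripper_width'])
ims=[]
for n in("scene","top"):
    im=snapshot(n); ims.append(im); cv2.imwrite(f'pics/{n}0.png',im[:,:,::-1])
    c=get_calibration(n); K,R,t=[np.array(c[k]) for k in("camera_matrix","R","t")]; print(n,K.tolist(),(-R.T@t).round(0),R.round(2).tolist())
    for q in("chuck","red_case","red_lid"):
        for d in cut_out(q,n)[:4]:
            m=d["mask"]; ys,xs=np.where(m); print(q,n,round(d["score"],2),d["point"],m.sum(),xs.min(),xs.max(),ys.min(),ys.max(),im[m].mean(0).round())
cv2.imwrite('pics/both0.png',cv2.resize(np.vstack(ims),(640,960))[:,:,::-1])
E
```

```text
pics
0.0 [146.38245784 529.59979891 204.30502297] [[-0.001, -0.964, 0.267], [-0.002, 0.267, 0.964], [-1.0, 0.0, -0.002]] 94.14604129736394
scene [[572.4221550026398, 0.0, 312.6224949932044], [0.0, 572.4221550026398, 249.6424143557442], [0.0, 0.0, 1.0]] [1044.  593.  587.] [[-0.71, 0.7, 0.02], [0.36, 0.4, -0.84], [-0.6, -0.59, -0.54]]
chuck scene 0.89 [225.2, 299.6] 788 209 233 283 321 [182. 172. 166.]
chuck scene 0.85 [226.5, 341.5] 539 215 234 326 357 [185. 174. 167.]
red_case scene 0.79 [509.7, 288.3] 9917 443 581 236 347 [243. 224.   6.]
red_case scene 0.67 [360.7, 329.2] 14789 278 459 238 400 [168.  54.  44.]
red_lid scene 0.76 [513.3, 278.4] 7244 447 581 236 327 [249. 237.   1.]
red_lid scene 0.66 [327.0, 310.6] 8265 279 371 238 391 [188.  49.  38.]
top [[472.7331687734557, 0.0, 320.3333744058651], [0.0, 472.7331687734557, 226.88331963764318], [0.0, 0.0, 1.0]] [354.  18. 980.] [[0.02, -1.0, -0.01], [-0.99, -0.02, -0.13], [0.13, 0.02, -0.99]]
chuck top 0.59 [346.4, 150.3] 336 335 353 141 162 [174. 167. 159.]
chuck top 0.52 [311.0, 128.3] 206 304 317 121 138 [176. 165. 154.]
red_case top 0.8 [188.1, 325.8] 7303 140 232 283 373 [247. 243.  98.]
red_case top 0.65 [231.2, 184.5] 10006 185 279 112 255 [144.  70.  61.]
red_lid top 0.93 [233.8, 142.8] 4164 189 280 111 181 [190.  70.  61.]
red_lid top 0.87 [185.9, 326.9] 6755 140 229 286 370 [252. 250. 101.]
```

View pics/scene0.png

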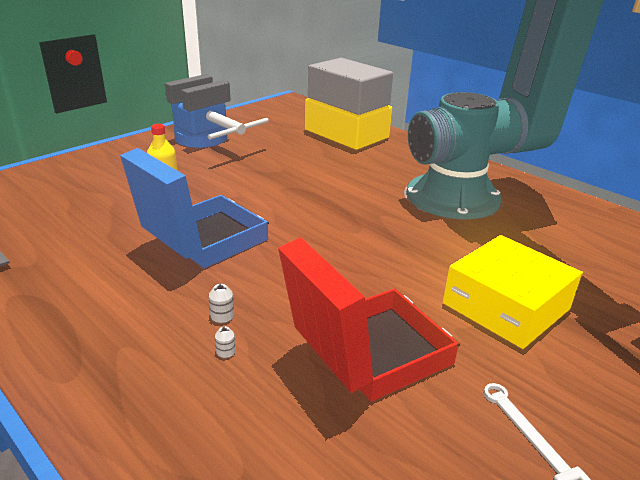

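View pics/top0.png

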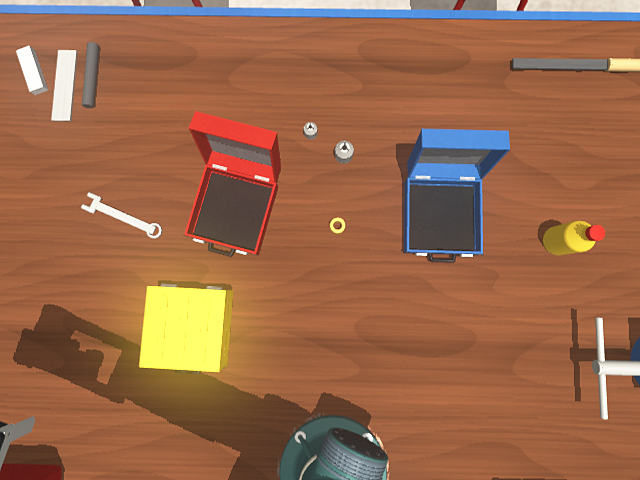

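The pictures show the red case at left with its floor around (233,210) in the top view. The larger chuck is at (344,151) there and (221,302) in the scene view. The small look-alike is at (310,128), the ring at (337,225), the blue case at right, and a closed yellow case in front of the red one.

```bash
cat > h.py <<'E'
from station import sensors, snapshot, get_calibration, r, cut_out
import cv2, numpy as np
from scipy.optimize import least_squares
def cal(n):
    c=get_calibration(n); return [np.array(c[k]) for k in("camera_matrix","R","t")]
def proj(n,X):
    K,R,t=cal(n); p=(np.atleast_2d(X)@R.T+t)@K.T; return p[:,:2]/p[:,2:]
def back(n,uv,z):
    K,R,t=cal(n); d=R.T@np.linalg.inv(K)@np.array([*uv,1.]); c=-R.T@t; return c+d*(z-c[2])/d[2]
def chuckpts(x,y,s=1.):
    a=np.linspace(0,2*np.pi,40); P=[]
    for rr,z in((19,0),(19,42),(10,56)): P.append(np.c_[x+s*rr*np.cos(a),y+s*rr*np.sin(a),0*a+s*z])
    return np.vstack(P)
def hullbox(n,x,y,s=1.):
    p=proj(n,chuckpts(x,y,s)); return np.r_[p.min(0),p.max(0)]
def casept(p,X): # p=x,y,yaw
    c,s=np.cos(p[2]),np.sin(p[2]); X=np.atleast_2d(X); return np.c_[p[0]+c*X[:,0]-s*X[:,1],p[1]+s*X[:,0]+c*X[:,1],X[:,2]]
E
python3 - <<'E'
from h import *
b={'scene':(209,283,234,322),'top':(335,141,354,163)}
f=lambda p:np.concatenate([hullbox(n,*p)-b[n] for n in b])
s=least_squares(f,[500,0]); print('chuck',s.x,s.fun.round(1))
print('small',back('top',(311,130),20),'ring',back('top',(337.5,225),16))
# case: floor/outer rim from dark floor region of top image
im=cv2.imread('pics/top0.png'); 
dark=((im.max(2)<75)&(im.max(2).astype(int)-im.min(2)<30)).astype(np.uint8); 
dark[:,:180]=0; dark[:,285:]=0; dark[:165]=0; dark[260:]=0
n,l,st,ce=cv2.connectedComponentsWithStats(dark); k=1+st[1:,4].argmax()
c,_=cv2.findContours((l==k).astype(np.uint8),0,1); q=cv2.boxPoints(cv2.minAreaRect(c[0])); print('floor quad',q.round(1).tolist(),st[k])
for p in q: print(back('top',p,4).round(0))
for p in [(185,237),(262,255),(276,182),(205,166)]: print('rim',back('top',p,40).round(0))
E
python3 - <<'E'
import cv2
im=cv2.imread('pics/top0.png')[100:270,170:370]; cv2.imwrite('pics/crop1.png',cv2.resize(im,None,fx=3.5,fy=3.5,interpolation=2))
E
```

```text
chuck [633.8041715  -11.27118966] [-0.9 -0.3 -0.1  0.3 -0.3 -0.1 -0.4  1.2]
small [682.23550193  58.64524946  20.        ] ring [ 4.82243454e+02 -4.72125159e-01  1.60000000e+01]
floor quad [[193.0, 234.10000610351562], [193.3000030517578, 232.89999389648438], [253.3000030517578, 248.89999389648438], [253.0, 250.10000610351562]] [193 234  61  17  75]
[459. 300.   4.]
[461. 300.   4.]
[431. 173.   4.]
[428. 174.   4.]
rim [449. 306.  40.]
rim [416. 149.  40.]
rim [565. 126.  40.]
rim [596. 273.  40.]
```

View pics/crop1.png

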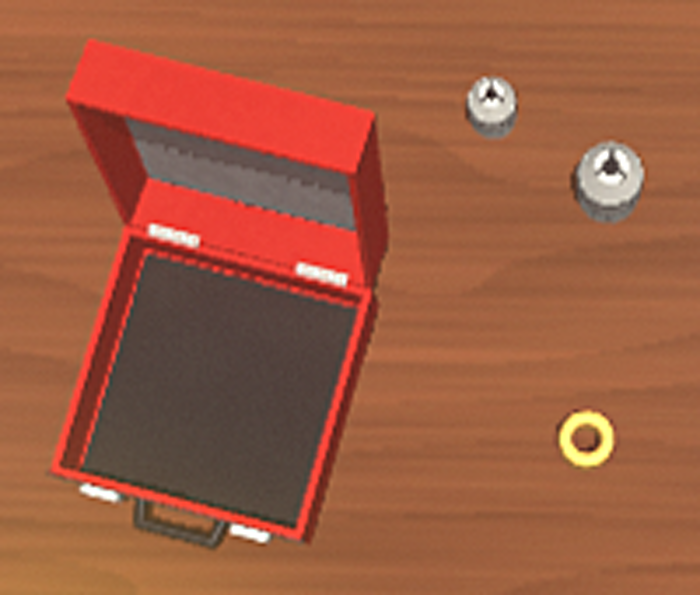

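The crop shows the rim corners at FL (185,234), FR (258,254), HR (276,183) and HL (206,166), with the lid about upright. I'll fit the case pose and lid angle, then work out the first move.

```bash
cat >> h.py <<'E'
def tool(target,yaw=None):
    s=sensors.read_state(); T=np.array(s['tcp_rot']); d=T.T@(np.array(target,float)-s['tool_pos'])/1000
    print('t',s['time_s'],'pos',s['tool_pos'].round(0) if hasattr(s['tool_pos'],'round') else s['tool_pos'],'->',np.round(d,3).tolist(),'w',round(s['gripper_width'],1),'jawdeg',np.degrees(np.arctan2(T[1,2],T[0,2])).round(1),'q',np.round(s['q'],2).tolist())
E
python3 - <<'E'
from h import *
C=np.array([(185.1,234.3),(257.7,254.3),(276.3,183.4),(206.3,166.3)])
M=[(-75,75,40),(-75,-75,40),(75,-75,40),(75,75,40)]
f=lambda p:(proj('top',casept(p,M))-C).ravel()
s=least_squares(f,[507,214,-.2],x_scale=[10,10,.1]); p=s.x; print('case',p,s.fun.round(1))
# lid free edge: outer corners & inner rim corners
L=np.array([(195.7,112),(277.1,132),(189.4,129),(272,149.5)])
def lid(th):
    X=[]
    for a,n in((150,35),(150,0)):
        for y in(75,-75): X.append((75-a*np.cos(th)+n*np.sin(th),y,40+a*np.sin(th)+n*np.cos(th)))
    return np.array(X)
g=lambda q:(proj('top',casept(p,lid(q[0])))-L).ravel()
s=least_squares(g,[1.6]); print('lid',s.x,s.fun.round(1)); np.save('case.npy',np.r_[p,s.x])
print('rim scene',proj('scene',casept(p,M)).round(0).tolist(),proj('scene',casept(p,lid(s.x[0]))).round(0).tolist())
tool((146,530,270)); tool((634,-11,270))
E
```

```text
case [ 5.07144175e+02  2.14930883e+02 -2.34564332e-01] [ 0.1  1.3 -0.7  0.1  0.6 -0.3 -0.  -1.2]
lid [1.74996155] [ 0.  -0.2  0.5  0.2 -0.3 -0.1 -0.   0.2]
rim scene [[457.0, 341.0], [393.0, 287.0], [314.0, 316.0], [372.0, 379.0]] [[339.0, 309.0], [277.0, 247.0], [364.0, 295.0], [299.0, 236.0]]
t 0.4 pos [147. 530. 205.] -> [-0.065, 0.001, -0.0] w 94.2 jawdeg 74.5 q [1.2, 0.09, 1.37, -0.0, 1.68, -0.1]
t 0.4 pos [147. 530. 205.] -> [-0.065, -0.614, -0.392] w 94.2 jawdeg 74.5 q [1.2, 0.09, 1.37, -0.0, 1.68, -0.1]
```

```bash
python3 -m jog '[{"translation":[-0.065,0,0],"spin":0},{"translation":[-0.065,0,0],"spin":0},{"translation":[-0.065,-0.614,-0.392],"spin":0},{"translation":[-0.065,-0.614,-0.392],"spin":0},{"translation":[-0.065,-0.614,-0.392],"spin":0},{"translation":[-0.065,-0.614,-0.392],"spin":0},{"translation":[-0.065,-0.614,-0.392],"spin":0},{"translation":[-0.065,-0.614,-0.392],"spin":0}]' 0.07 25; python3 -c "
from h import *
tool((634,-11,150))"
```

```text
time_s: 1.2
tool_pos: [348.2, 305.5, 270.8]
tcp_rot: [[0.001, -0.964, 0.266], [0.001, 0.266, 0.964], [-1.0, -0.001, 0.001]]
force: [0.9, 0.5, 0.6]
gripper_width: 70.1
t 1.2 pos [348. 306. 271.] -> [0.121, -0.36, -0.229] w 70.1 jawdeg 74.6 q [0.6, -0.11, 1.44, 0.0, 1.81, -0.7]
```

```bash
python3 -m jog '[{"translation":[0,-0.36,-0.229],"spin":0},{"translation":[0,-0.36,-0.229],"spin":0},{"translation":[0,-0.36,-0.229],"spin":0},{"translation":[0,-0.36,-0.229],"spin":0},{"translation":[0,-0.36,-0.229],"spin":0},{"translation":[0,-0.36,-0.229],"spin":0},{"translation":[0.03,-0.36,-0.229],"spin":0},{"translation":[0.121,-0.36,-0.229],"spin":0}]' >/dev/null;  python3 -m jog '[{"translation":[0,0,0],"spin":0},{"translation":[0,0,0],"spin":0}]' >/dev/null
python3 - <<'E'
from h import *
for z in (85,11): tool((634,-11,z))
a=snapshot('scene');b=snapshot('top')
print(proj('scene',[(634,-11,0),(634,-11,56)]).round(0).tolist())
cv2.imwrite('pics/s2.png',np.hstack([cv2.resize(a[200:380,120:340],None,fx=1.8,fy=2)[:,:,::-1],cv2.resize(b[80:260,250:430],None,fx=2,fy=2)[:,:,::-1]]))
E
```

```text
t 2.2 pos [600.  27. 217.] -> [0.131, -0.044, -0.027] w 70.1 jawdeg 74.5 q [-0.05, 0.2, 1.22, 0.0, 1.72, -1.35]
t 2.2 pos [600.  27. 217.] -> [0.205, -0.044, -0.027] w 70.1 jawdeg 74.5 q [-0.05, 0.2, 1.22, 0.0, 1.72, -1.35]
[[222.0, 315.0], [220.0, 287.0]]
```

View pics/s2.png

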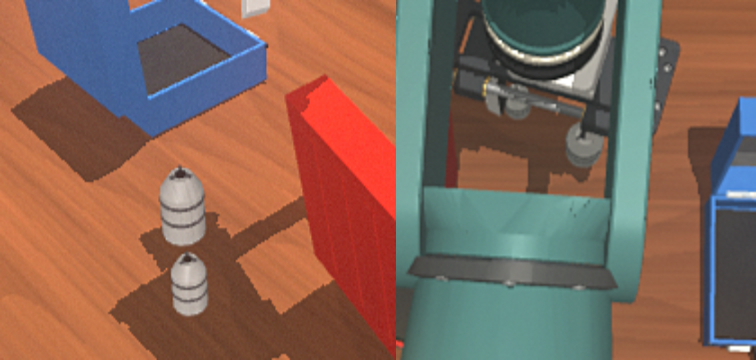

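The chuck still stands untouched in both views, and the gripper is short of it and to its left. I'll move over it, then go down.

```bash
python3 -m jog '[{"translation":[0,-0.044,-0.027],"spin":0},{"translation":[0,-0.044,-0.027],"spin":0},{"translation":[0.05,-0.044,-0.027],"spin":0},{"translation":[0.10,-0.044,-0.027],"spin":0},{"translation":[0.11,-0.044,-0.027],"spin":0},{"translation":[0.11,-0.044,-0.027],"spin":0},{"translation":[0.11,-0.044,-0.027],"spin":0}]'
python3 - <<'E'
from h import *
tool((634,-11,12))
a=snapshot('scene')
cv2.imwrite('pics/s3.png',cv2.resize(a[180:380,100:340],None,fx=3,fy=3)[:,:,::-1])
E
```

```text
time_s: 3.0
tool_pos: [637.4, -10.4, 112.3]
tcp_rot: [[0.006, -0.964, 0.266], [-0.0, 0.266, 0.964], [-1.0, -0.006, 0.001]]
force: [0.8, 0.2, -0.3]
gripper_width: 69.9
t 3.0 pos [637. -10. 112.] -> [0.1, 0.004, -0.002] w 69.9 jawdeg 74.6 q [-0.11, 0.31, 1.29, 0.0, 1.53, -1.41]
```

View pics/s3.png

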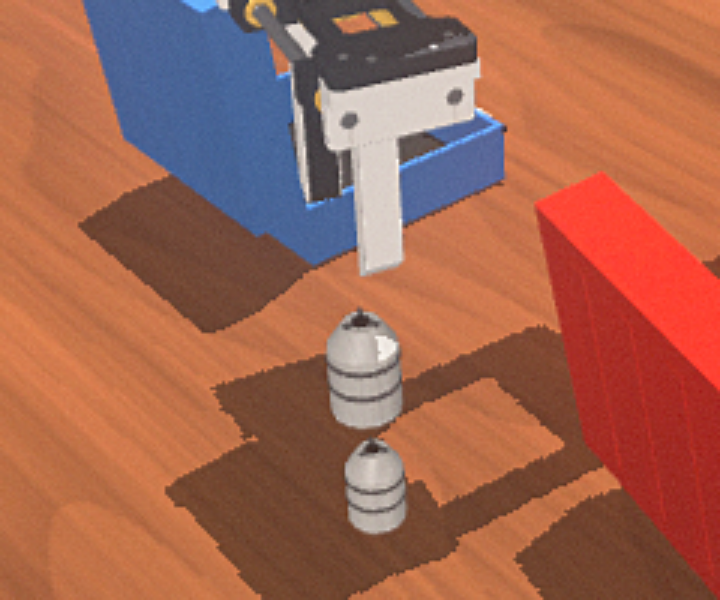

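The gripper is centred above the large chuck at crop (365,370), with the fingers on either side along y. I'll go down and grip.

```bash
python3 -m jog '[{"translation":[0.04,0.003,-0.001],"spin":0},{"translation":[0.07,0.003,-0.001],"spin":0},{"translation":[0.1,0.003,-0.001],"spin":0},{"translation":[0.1,0.003,-0.001],"spin":0},{"translation":[0.1,0.003,-0.001],"spin":0},{"translation":[0.1,0.003,-0.001],"spin":0}]'; python3 -m jog '[{"translation":[0,0,0],"spin":0},{"translation":[0,0,0],"spin":0},{"translation":[0,0,0],"spin":0},{"translation":[0,0,0],"spin":0},{"translation":[0,0,0],"spin":0},{"translation":[0,0,0],"spin":0}]' 0 25
```

```text
time_s: 3.65
tool_pos: [635.2, -11.3, 12.2]
tcp_rot: [[0.007, -0.964, 0.267], [-0.001, 0.267, 0.964], [-1.0, -0.006, 0.001]]
force: [0.7, 0.3, 0.6]
gripper_width: 70.3
time_s: 4.25
tool_pos: [632.6, -10.9, 8.5]
tcp_rot: [[0.0, -0.964, 0.266], [0.0, 0.266, 0.964], [-1.0, -0.0, 0.0]]
force: [0.1, 1.3, 1.8]
gripper_width: 37.6
```

```bash
python3 -m jog '[{"translation":[-0.03,0,0],"spin":0},{"translation":[-0.07,0,0],"spin":0},{"translation":[-0.12,0,0],"spin":0},{"translation":[-0.17,0,0],"spin":0},{"translation":[-0.22,0,0],"spin":0},{"translation":[-0.25,0,0],"spin":0},{"translation":[-0.25,0,0],"spin":0},{"translation":[-0.25,0,0],"spin":0}]'
python3 - <<'E'
from h import *
c=np.load('case.npy')
p=casept(c,(-15,0,0))[0]; print(p)
for z in(258,14): tool((p[0],p[1],z))
E
```

```text
time_s: 5.05
tool_pos: [632.1, -11.1, 256.6]
tcp_rot: [[-0.002, -0.964, 0.267], [0.0, 0.267, 0.964], [-1.0, 0.002, -0.0]]
force: [-0.5, 0.9, -3.6]
gripper_width: 37.4
[492.55493923 218.41717179   0.        ]
t 5.05 pos [632. -11. 257.] -> [-0.001, 0.196, 0.184] w 37.4 jawdeg 74.5 q [-0.11, 0.27, 1.06, -0.0, 1.82, -1.41]
t 5.05 pos [632. -11. 257.] -> [0.243, 0.195, 0.184] w 37.4 jawdeg 74.5 q [-0.11, 0.27, 1.06, -0.0, 1.82, -1.41]
```

```bash
python3 -m jog '[{"translation":[0,0.04,0.03],"spin":0},{"translation":[0,0.08,0.06],"spin":0},{"translation":[0,0.196,0.184],"spin":0},{"translation":[0,0.196,0.184],"spin":0},{"translation":[0,0.196,0.184],"spin":0},{"translation":[0,0.196,0.184],"spin":0},{"translation":[0,0.196,0.184],"spin":0},{"translation":[0,0.196,0.184],"spin":0}]';  python3 -m jog '[{"translation":[0,0,0],"spin":0},{"translation":[0.04,0,0],"spin":0},{"translation":[0.08,0,0],"spin":0},{"translation":[0.12,0,0],"spin":0},{"translation":[0.16,0,0],"spin":0},{"translation":[0.16,0,0],"spin":0},{"translation":[0.16,0,0],"spin":0}]'
python3 - <<'E'
from h import *
tool((492.5,218.4,14))
a=snapshot('scene')
cv2.imwrite('pics/s4.png',cv2.resize(a[180:420,250:490],None,fx=2.5,fy=2.5)[:,:,::-1])
E
```

```text
time_s: 5.85
tool_pos: [491.5, 218.1, 254.6]
tcp_rot: [[-0.006, -0.964, 0.266], [-0.003, 0.266, 0.964], [-1.0, 0.005, -0.004]]
force: [-0.4, -0.3, -3.7]
gripper_width: 37.6
time_s: 6.55
tool_pos: [492.7, 217.4, 97.8]
tcp_rot: [[-0.002, -0.963, 0.268], [-0.001, 0.268, 0.963], [-1.0, 0.002, -0.001]]
force: [0.0, -0.4, -2.0]
gripper_width: 37.6
t 6.55 pos [493. 217.  98.] -> [0.084, 0.0, 0.001] w 37.6 jawdeg 74.4 q [0.31, 0.11, 1.56, -0.0, 1.47, -0.99]
```

View pics/s4.png

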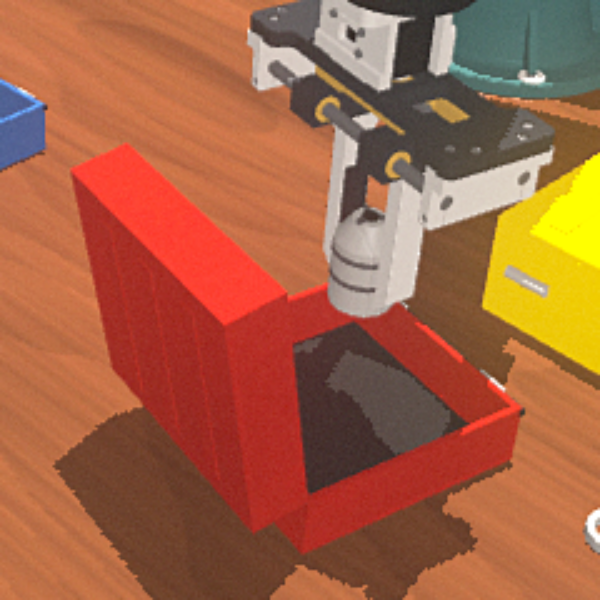

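The chuck hangs over the case floor at crop (360,280), clear of the lid and the walls. I'll lower it and let go.

```bash
python3 -m jog '[{"translation":[0.03,0,0],"spin":0},{"translation":[0.055,0,0],"spin":0},{"translation":[0.07,0,0],"spin":0},{"translation":[0.08,0,0],"spin":0},{"translation":[0.084,0,0],"spin":0},{"translation":[0.084,0,0],"spin":0},{"translation":[0.084,0,0],"spin":0}]'; python3 -m jog '[{"translation":[0,0,0],"spin":0},{"translation":[0,0,0],"spin":0},{"translation":[0,0,0],"spin":0},{"translation":[0,0,0],"spin":0}]' 0.065 25;python3 -m jog '[{"translation":[-0.03,0,0],"spin":0},{"translation":[-0.08,0,0],"spin":0},{"translation":[-0.13,0,0],"spin":0},{"translation":[-0.18,0,0],"spin":0},{"translation":[-0.23,0,0],"spin":0},{"translation":[-0.28,0,0],"spin":0},{"translation":[-0.28,0,0],"spin":0}]'
python3 - <<'E'
from h import *
c=np.load('case.npy'); c[:3]
for X in((170,0,295),(170,0,180)): tool(casept(c,X)[0])
print('want jaw deg',np.degrees(c[2])+90)
a=snapshot('scene')
for d in cut_out('chuck','scene'): print(d['score'],d['point'])
print(proj('scene',casept(c,[(-15,0,4),(-15,0,60)])))
cv2.imwrite('pics/s5.png',cv2.resize(a[180:420,250:490],None,fx=2.5,fy=2.5)[:,:,::-1])
E
```

```text
time_s: 7.3
tool_pos: [493.9, 218.9, 15.9]
tcp_rot: [[0.003, -0.964, 0.267], [0.001, 0.267, 0.964], [-1.0, -0.003, 0.002]]
force: [0.2, 0.0, -2.2]
gripper_width: 37.4
time_s: 7.7
tool_pos: [493.0, 218.7, 14.9]
tcp_rot: [[0.001, -0.964, 0.266], [0.0, 0.266, 0.964], [-1.0, -0.001, 0.001]]
force: [0.1, -0.4, 0.1]
gripper_width: 63.8
time_s: 8.4
tool_pos: [495.1, 219.4, 304.0]
tcp_rot: [[0.016, -0.964, 0.266], [0.005, 0.266, 0.964], [-1.0, -0.014, 0.009]]
force: [-0.2, 0.1, 0.4]
gripper_width: 65.0
t 8.4 pos [495. 219. 304.] -> [0.012, -0.183, 0.005] w 65.0 jawdeg 74.6 q [0.31, 0.06, 1.21, 0.0, 1.86, -0.99]
t 8.4 pos [495. 219. 304.] -> [0.127, -0.181, 0.004] w 65.0 jawdeg 74.6 q [0.31, 0.06, 1.21, 0.0, 1.86, -0.99]
want jaw deg 76.56045374124676
0.74 [226.7, 340.0]
0.72 [392.8, 330.8]
[[389.45706245 343.11750367]
 [393.17822046 314.19623052]]
```

View pics/s5.png

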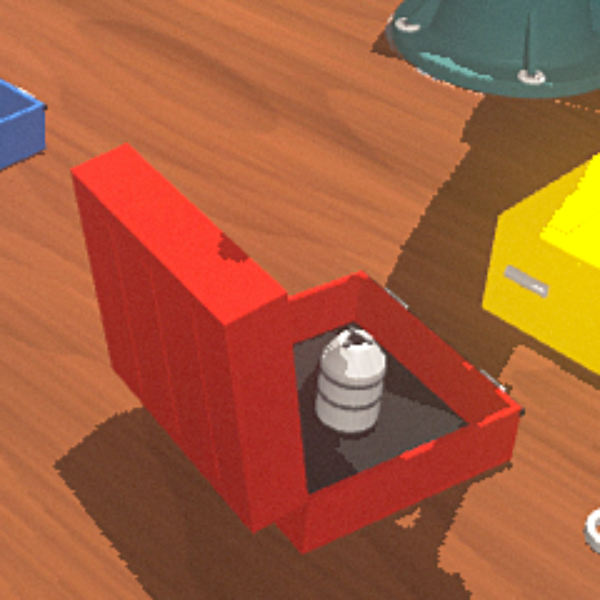

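The chuck stands upright in the case at crop (350,385), with the gripper clear and the lid still open. Next I'll shut the fingers and go behind the lid.

```bash
python3 -m jog '[{"translation":[0,-0.05,0],"spin":0},{"translation":[0,-0.1,0],"spin":0},{"translation":[0,-0.15,0],"spin":0},{"translation":[0.01,-0.183,0.005],"spin":-2},{"translation":[0.01,-0.183,0.005],"spin":-2},{"translation":[0.01,-0.183,0.005],"spin":-2},{"translation":[0.01,-0.183,0.005],"spin":-2}]' 0 20
python3 - <<'E'
from h import *
c=np.load('case.npy')
tool(casept(c,(170,0,168))[0])
s=sensors.read_state(); T=np.array(s['tcp_rot']); p0=casept(c,(170,0,168))[0]
for th in np.r_[1.73,np.arange(1.6,-.06,-.1),-.03]:
    a=135; X=(75-a*np.cos(th)+35*np.sin(th)+8,0,40+a*np.sin(th)+35*np.cos(th))
    print(round(th,2),np.round(X,0),np.round(T.T@(casept(c,X)[0]-p0)/1000,3).tolist())
E
```

```text
time_s: 9.2
tool_pos: [669.2, 175.0, 283.9]
tcp_rot: [[-0.002, -0.973, 0.232], [0.0, 0.232, 0.973], [-1.0, 0.001, -0.0]]
force: [-0.1, 0.4, 0.3]
gripper_width: 12.4
t 9.2 pos [669. 175. 284.] -> [0.116, -0.003, 0.001] w 12.4 jawdeg 76.6 q [0.17, 0.43, 0.8, 0.0, 1.91, -1.16]
1.73 [139.   0. 168.] [0.0, 0.031, 0.0]
1.6 [122.   0. 174.] [-0.006, 0.048, 0.0]
1.5 [108.   0. 177.] [-0.009, 0.062, 0.0]
1.4 [ 95.   0. 179.] [-0.011, 0.075, 0.0]
1.3 [ 81.   0. 179.] [-0.011, 0.089, 0.0]
1.2 [ 67.   0. 179.] [-0.01, 0.103, 0.0]
1.1 [ 53.   0. 176.] [-0.008, 0.117, 0.0]
1.0 [ 40.   0. 173.] [-0.004, 0.13, 0.0]
0.9 [ 26.   0. 168.] [0.001, 0.144, 0.0]
0.8 [ 14.   0. 161.] [0.007, 0.156, 0.0]
0.7 [  2.   0. 154.] [0.015, 0.168, 0.0]
0.6 [ -9.   0. 145.] [0.023, 0.179, 0.0]
0.5 [-19.   0. 135.] [0.033, 0.189, 0.0]
0.4 [-28.   0. 125.] [0.043, 0.198, 0.0]
0.3 [-36.   0. 113.] [0.055, 0.206, 0.0]
0.2 [-42.   0. 101.] [0.067, 0.212, 0.0]
0.1 [-48.   0.  88.] [0.08, 0.218, 0.0]
-0.0 [-52.   0.  75.] [0.093, 0.222, 0.0]
-0.03 [-53.   0.  71.] [0.097, 0.223, 0.0]
```

```bash
python3 -m jog '[{"translation":[0.04,-0.003,0],"spin":0},{"translation":[0.08,-0.003,0],"spin":0},{"translation":[0.116,-0.003,0],"spin":0},{"translation":[0.116,-0.003,0],"spin":0},{"translation":[0.116,-0.003,0],"spin":0},{"translation":[0.116,-0.003,0],"spin":0}]'; python3 -m jog '[{"translation":[0,0.015,0],"spin":0},{"translation":[0,0.025,0],"spin":0},{"translation":[0,0.031,0],"spin":0},{"translation":[-0.003,0.04,0],"spin":0},{"translation":[-0.006,0.048,0],"spin":0},{"translation":[-0.009,0.062,0],"spin":0},{"translation":[-0.009,0.062,0],"spin":0}]'
python3 - <<'E'
from h import *
c=np.load('case.npy')
tool(casept(c,(108,0,177))[0])
a=snapshot('scene')
cv2.imwrite('pics/s6.png',cv2.resize(a[120:400,220:500],None,fx=2,fy=2)[:,:,::-1])
E
```

```text
time_s: 9.8
tool_pos: [674.4, 174.5, 172.9]
tcp_rot: [[0.007, -0.973, 0.232], [0.001, 0.232, 0.973], [-1.0, -0.006, 0.003]]
force: [-0.5, 0.4, -0.1]
gripper_width: 0.4
time_s: 10.5
tool_pos: [611.2, 189.0, 178.4]
tcp_rot: [[-0.0, -0.973, 0.232], [0.001, 0.232, 0.973], [-1.0, 0.001, 0.0]]
force: [-0.3, -0.4, 0.5]
gripper_width: 0.5
t 10.5 pos [611. 189. 178.] -> [0.001, -0.001, 0.001] w 0.5 jawdeg 76.6 q [0.21, 0.29, 1.18, 0.0, 1.67, -1.13]
```

View pics/s6.png

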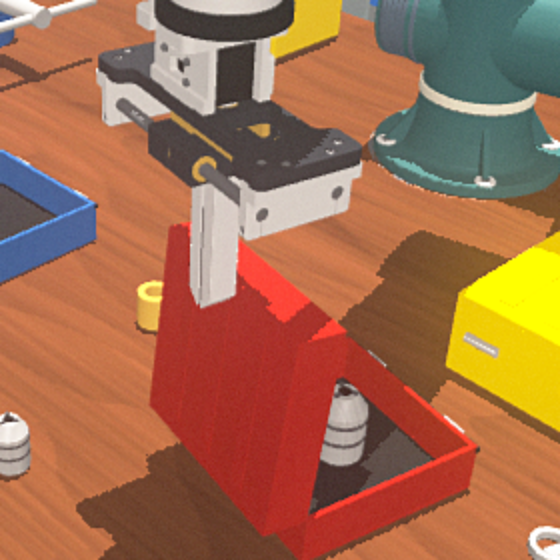

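The lid is following the finger, which touches its rear face at crop (215,290). I'll continue along the arc.

```bash
python3 -m jog '[{"translation":[-0.002,0.013,0],"spin":0},{"translation":[-0.002,0.027,0],"spin":0},{"translation":[-0.001,0.041,0],"spin":0},{"translation":[0.001,0.055,0],"spin":0},{"translation":[0.005,0.068,0],"spin":0},{"translation":[0.010,0.082,0],"spin":0},{"translation":[0.016,0.094,0],"spin":0},{"translation":[0.024,0.106,0],"spin":0}]'; python3 -m jog '[{"translation":[0.008,0.011,0],"spin":0},{"translation":[0.018,0.021,0],"spin":0},{"translation":[0.028,0.030,0],"spin":0},{"translation":[0.040,0.038,0],"spin":0},{"translation":[0.052,0.044,0],"spin":0},{"translation":[0.065,0.050,0],"spin":0},{"translation":[0.072,0.052,0],"spin":0},{"translation":[0.072,0.052,0],"spin":0}]'; python3 -m jog '[{"translation":[0.003,0.0,0],"spin":0},{"translation":[0.006,0.0,0],"spin":0},{"translation":[0.006,0.0,0],"spin":0}]'
python3 - <<'E'
from h import *
c=np.load('case.npy')
tool(casept(c,(-52,0,75))[0])
a=snapshot('scene')
cv2.imwrite('pics/s7.png',cv2.resize(a[120:400,220:500],None,fx=2,fy=2)[:,:,::-1])
E
```

```text
time_s: 11.35
tool_pos: [508.4, 213.1, 152.6]
tcp_rot: [[-0.001, -0.973, 0.233], [-0.0, 0.233, 0.973], [-1.0, 0.001, -0.0]]
force: [0.9, 0.6, 0.9]
gripper_width: 0.6
time_s: 12.15
tool_pos: [457.7, 224.7, 79.3]
tcp_rot: [[-0.004, -0.973, 0.232], [-0.001, 0.232, 0.973], [-1.0, 0.003, -0.002]]
force: [0.8, 0.2, -0.3]
gripper_width: 0.4
time_s: 12.45
tool_pos: [459.7, 225.0, 75.4]
tcp_rot: [[0.001, -0.972, 0.233], [0.0, 0.233, 0.972], [-1.0, -0.001, 0.0]]
force: [0.3, -0.1, -0.0]
gripper_width: 0.8
t 12.45 pos [460. 225.  75.] -> [0.0, 0.004, 0.001] w 0.8 jawdeg 76.5 q [0.34, 0.07, 1.66, 0.0, 1.42, -0.99]
```

View pics/s7.png

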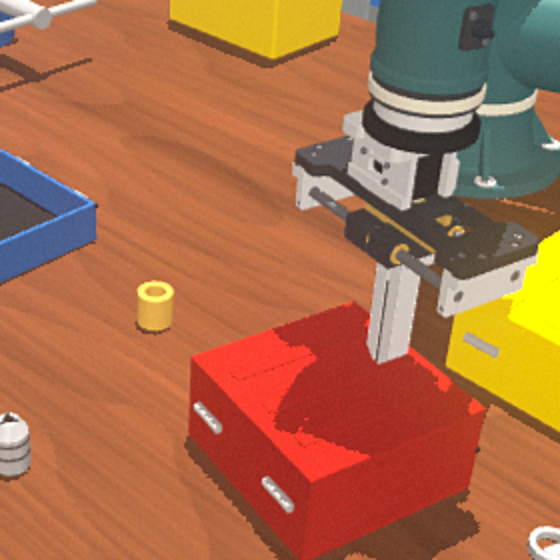

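The lid looks shut, with its top edges level, but there is no contact force yet. I'll press on in small steps until the force rises.

```bash
python3 -m jog '[{"translation":[0.001,0,0],"spin":0},{"translation":[0.002,0,0],"spin":0},{"translation":[0.003,0,0],"spin":0},{"translation":[0.003,0,0],"spin":0}]'; python3 -m jog '[{"translation":[0.001,0,0],"spin":0},{"translation":[0.001,0,0],"spin":0}]'
```

```text
time_s: 12.9
tool_pos: [459.8, 225.1, 75.1]
tcp_rot: [[0.002, -0.973, 0.233], [0.0, 0.233, 0.973], [-1.0, -0.002, 0.001]]
force: [-4.5, -1.6, 11.2]
gripper_width: 0.6
time_s: 13.1
tool_pos: [459.8, 225.0, 75.1]
tcp_rot: [[0.002, -0.973, 0.233], [0.0, 0.233, 0.973], [-1.0, -0.002, 0.001]]
force: [-6.6, -2.1, 15.0]
gripper_width: 0.7
```

The tip stops dead at z = 75 mm with 15 N, so rim is on rim. I'll withdraw and check.

```bash
python3 -m jog '[{"translation":[-0.02,0,0],"spin":0},{"translation":[-0.07,0,0],"spin":0},{"translation":[-0.12,0,0],"spin":0},{"translation":[-0.17,0,0],"spin":0},{"translation":[-0.2,0,0],"spin":0},{"translation":[-0.2,0,0],"spin":0},{"translation":[-0.2,0,0],"spin":0},{"translation":[-0.2,0,0],"spin":0}]'
python3 - <<'E'
from h import *
a=snapshot('scene'); c=np.load('case.npy')
print(proj('scene',casept(c,[(75,75,75),(-75,75,75),(-75,-75,75),(75,-75,75)])).round(0).tolist())
cv2.imwrite('pics/s8.png',cv2.resize(a[140:400,100:490],None,fx=2,fy=2)[:,:,::-1])
E
```

```text
time_s: 13.9
tool_pos: [458.6, 224.8, 269.1]
tcp_rot: [[-0.003, -0.973, 0.233], [-0.001, 0.233, 0.973], [-1.0, 0.003, -0.002]]
force: [0.4, 0.5, 0.5]
gripper_width: 0.6
[[375.0, 359.0], [461.0, 322.0], [395.0, 269.0], [314.0, 297.0]]
```

View pics/s8.png

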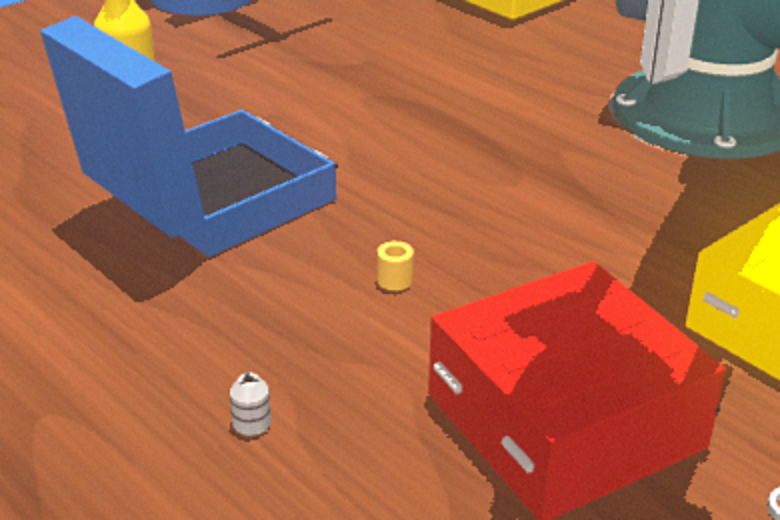

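The red lid lies flush: its corners at crop (724,368) and (595,262) are within about 5 crop pixels of where a shut lid should show. The blue case and its lid look unchanged.

```bash
python3 -c "
from station import r
print(r.close_job())"
```

```text
the job is handed in; nothing more can be done
None
```

The larger steel chuck is in the red case and the red lid is shut. I handed the job in at about 14 s of the 56 s allowed. No verdict was reported.

- **Chuck:** I gripped it at 37.6 mm, set it upright near the case's centre and let go with the lid still open. A picture confirmed it standing inside before I touched the lid. I didn't see it again after the lid shut.
- **Lid:** I swung it over from behind with the closed fingers and pressed it down. The fingertips stopped at 75 mm height with about 15 N upward force, which matches a fully shut lid. In the last picture its corners are within about 2–3 camera pixels of where a shut lid should be.
- **Surroundings:** After I backed off, the force reading was near zero. The blue case and its open lid look unmoved by eye; I did not measure the blue lid's edge. The brass ring and the small look-alike stayed where they were.

No check failed or disagreed.

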